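# Snap the stock box's lid shut all round

### The arm

A 6-joint arm with a two-finger parallel gripper is mounted at the origin on the work surface. World frame = base frame: x ahead of the robot, y to its left, z up, the work surface at z = 0. Lengths are in m, angles in rad, forces in N, time in s.
With the tool pointing down it reaches from about 0.35 to 0.95 m from the base axis. Payload 17.4 kg.
Tool frame: the origin (TCP) lies at the very end of the fingers, on their centre line; the grasp point (between the pads) lies 19 mm behind it; x points along the fingers, y is the direction in which the jaws open and shut, and the axes are right-handed (so a half turn about x gives the same grasp; the last joint's range is limited). The gripper opens to 93 mm and grips with 3 to 60 N. Pads are 15 mm wide; open, the fingers measure 128 mm over their backs; the gripper's body (75 mm by 188 mm) begins 65 mm behind the grasp point.
Start: joints at [-0.038, 0.116, 1.442, -0, 1.584, -0.038], TCP at [0.675, -0, 0.219] pointing down, gripper open.
Joint ranges: [-2.83, 2.83], [-0.83, 2.19], [0.07, 2.5], [-1.14, 4.28], [0.01, 3], [-2.97, 2.97]. Speed limits (rad/s): [1.89, 1.89, 2.22, 3.14, 3.14, 3.14].

### API

Orientations are given as a unit quaternion [w, x, y, z].
In Python, from station import env gives the robot as it stands. The module is installed in compiled form; this text tells all that it offers. Calls block until the motion is done:
- env.move_pose(position, orientation): joint-space move of the TCP to a pose.
- env.move_l(position, rotation=None, v=0.15, until_force=None): straight line of the TCP; rotation=None keeps the orientation; v is the mean speed in m/s. With until_force (N) it stops when the force on the tool has changed by that much, and returns True; else False.
- env.move_j(angles): joint-space move.
- env.command_gripper(opening): finger opening in m; the grip force is fixed at half the most; returns when the fingers have stopped.
- env.sleep(seconds).
- env.ik(position, orientation): joint angles nearest the present ones, or None.
- env.get_state(): the state.
- env.camera(name): name is "scene" or "side" or "wrist"; returns a dict with "pixels" (480x640x3 uint8, blue, green, red), "camera_matrix" (3x3 intrinsics, pixels), "R" (3x3) and "t" (3): a world point X has camera coordinates R X + t; the wrist camera has in their place "hand_eye" (4x4, takes a point from camera to tool coordinates, whose origin is the TCP and whose axes are the tool frame's). Camera axes: x right, y down, z forward; pixel columns grow to the right and rows downward; lengths in m; the calibration is good to about 2 mm. A picture is of the moment at which its call begins: read the wrist's pose just before it. There is no depth.
A pose or a line that the arm cannot do raises env.IKError and nothing moves.
- env.sign_off(): hands the job in, once; it reports no verdict.
Trained networks look in the newest picture that a camera, given by its name, has taken for a name from the list of things; names that differ only in an ending like _2 or _b are one class to them, and where a whole thing is asked for, a point or a joint stands for the part that bears it (a point fixed in the world has none). Each returns a list of dicts, best first, with "score" (0 to 1); they miss things now and then, are a little off and sometimes report something else, mostly with a low value. They report only what shows in the picture. A call takes as long as a camera call.
- env.trace(target, camera): "pixels" (480x640 bool, what is visible of it) and "uv" ([column, row] in pixels, amid what is visible of it).
The state is a dict: "time": time; "joint_positions": joint angles; "joint_vel": joint speeds; "joint_efforts": joint torques, N m; "tcp_pos": TCP position; "orientation": TCP orientation; "ft_force": force on the tool from outside, world axes, zero at the start; "wrist_torque": the same for the moment, N m; "gripper_width": finger opening in m.
Only numpy, scipy, OpenCV 4.12 (cv2) and the standard library are available. Lean on these libraries where they do the work, as an engineer would, in place of code of your own. Each camera call takes 0.05 s, during which the arm holds its last target. There are 200 camera calls.

### The job

The lid of the stock box is on but sections of its rim are still sprung up: press down around the rim with your fingertips, section by section, until every section has clicked shut flush with the lid. Only press: pick nothing up, and leave the things around the box where they stand. Finish with the hand clear.

Things in the scene. Friction and masses are not known exactly. Their poses are not given: they have to be found in the camera images.
- box: Grey plastic stock box and snap-fit lid, heavy with stock, fast to the bench. Lid 170 (x) x 240 (y) mm, top 96 mm up. Origin: centre of underside; x away from the robot, y left along its length. Lid's middle (110 x 180) and 30 mm corners are seated; between them the rim is six white sections 30 mm wide, hinged at the inner edge: sprung up = outer edge 14 mm high, shut = flush. Some may be shut already.
- near_left (a joint): Hinge of the lid's rim section on the long side nearer the robot, left half. 0 = sprung fully up, 0.5 rad = clicked shut, flush with the lid. Over-centre snap: pressed on its pad it resists with up to about 10 N at first, ever less further down; let go before about 0.33 rad it springs back, beyond that it snaps shut and stays. Pressing a shut one does no harm.
- near_left_pad (a point): The place to press on that section (long side nearer the robot, left half; section 88 mm long): on its upper face, middle of its length, 22 mm out from its hinge and 8 mm in from its outer edge. It moves with the section: about 10 mm above the lid top when sprung up; when shut it lies at (-77, 45.5, 96) mm in the box's frame. Its z is square to the section's face, its x points outward.
- near_right (a joint): Hinge of the lid's rim section on the long side nearer the robot, right half. 0 = sprung fully up, 0.5 rad = clicked shut, flush with the lid. Over-centre snap: pressed on its pad it resists with up to about 10 N at first, ever less further down; let go before about 0.33 rad it springs back, beyond that it snaps shut and stays. Pressing a shut one does no harm.
- near_right_pad (a point): The place to press on that section (long side nearer the robot, right half; section 88 mm long): on its upper face, middle of its length, 22 mm out from its hinge and 8 mm in from its outer edge. It moves with the section: about 10 mm above the lid top when sprung up; when shut it lies at (-77, -45.5, 96) mm in the box's frame. Its z is square to the section's face, its x points outward.
- far_left (a joint): Hinge of the lid's rim section on the long side away from the robot, left half. 0 = sprung fully up, 0.5 rad = clicked shut, flush with the lid. Over-centre snap: pressed on its pad it resists with up to about 10 N at first, ever less further down; let go before about 0.33 rad it springs back, beyond that it snaps shut and stays. Pressing a shut one does no harm.
- far_left_pad (a point): The place to press on that section (long side away from the robot, left half; section 88 mm long): on its upper face, middle of its length, 22 mm out from its hinge and 8 mm in from its outer edge. It moves with the section: about 10 mm above the lid top when sprung up; when shut it lies at (77, 45.5, 96) mm in the box's frame. Its z is square to the section's face, its x points outward.
- far_right (a joint): Hinge of the lid's rim section on the long side away from the robot, right half. 0 = sprung fully up, 0.5 rad = clicked shut, flush with the lid. Over-centre snap: pressed on its pad it resists with up to about 10 N at first, ever less further down; let go before about 0.33 rad it springs back, beyond that it snaps shut and stays. Pressing a shut one does no harm.
- far_right_pad (a point): The place to press on that section (long side away from the robot, right half; section 88 mm long): on its upper face, middle of its length, 22 mm out from its hinge and 8 mm in from its outer edge. It moves with the section: about 10 mm above the lid top when sprung up; when shut it lies at (77, -45.5, 96) mm in the box's frame. Its z is square to the section's face, its x points outward.
- left_end (a joint): Hinge of the lid's rim section on the left (+y) short end. 0 = sprung fully up, 0.5 rad = clicked shut, flush with the lid. Over-centre snap: pressed on its pad it resists with up to about 10 N at first, ever less further down; let go before about 0.33 rad it springs back, beyond that it snaps shut and stays. Pressing a shut one does no harm.
- left_end_pad (a point): The place to press on that section (the left (+y) short end; section 106 mm long): on its upper face, middle of its length, 22 mm out from its hinge and 8 mm in from its outer edge. It moves with the section: about 10 mm above the lid top when sprung up; when shut it lies at (0, 112, 96) mm in the box's frame. Its z is square to the section's face, its x points outward.
- right_end (a joint): Hinge of the lid's rim section on the right (-y) short end. 0 = sprung fully up, 0.5 rad = clicked shut, flush with the lid. Over-centre snap: pressed on its pad it resists with up to about 10 N at first, ever less further down; let go before about 0.33 rad it springs back, beyond that it snaps shut and stays. Pressing a shut one does no harm.
- right_end_pad (a point): The place to press on that section (the right (-y) short end; section 106 mm long): on its upper face, middle of its length, 22 mm out from its hinge and 8 mm in from its outer edge. It moves with the section: about 10 mm above the lid top when sprung up; when shut it lies at (0, -112, 96) mm in the box's frame. Its z is square to the section's face, its x points outward.
- bin: Small open yellow plastic bin of steel parts, 150 x 100 x 60 mm, loose beside the box; leave alone. Origin: centre of its underside, z up.
- carton: Small closed cardboard carton, 70 x 100 x 50 mm, loose beyond the box; leave alone. Origin: centre of its underside, z up.
- tape: Roll of brown packing tape lying flat, 84 mm across, 30 mm inner radius, 45 mm tall, loose beside the box; leave alone. Origin: centre of its underside, z up.

How it is judged:
By the outcome, as a careful person would: the job done as asked, in the order asked, and still so for the second after the job is handed in, with the robot touching nothing.
It also fails if it takes over 45 s, if anything falls off the work surface, if the arm or the gripper's body presses on something with over 40 N, if the wrist force passes 120 N, or if a joint passes its speed limit or range.

## Working session

There is one attempt and no reset: what is moved stays moved. The work goes in short steps, each a Python script; the robot and the scene stay as the last script left them, time stands still between calls to the robot, and variables do not carry over. Pictures are saved under pics/ and viewed, about 8 in all and at most 12, crops included, and the job is handed in when it is done.

```bash
mkdir -p pics
python3 - <<'E'
from station import env
import cv2,numpy as np,pickle
d={}
s=env.get_state(); print(s['time'],s['tcp_pos'],s['orientation'],s['gripper_width'])
for c in ['scene','side','wrist']:
    r=env.camera(c); d[c]=r; cv2.imwrite(f'pics/{c}0.png',r['pixels'])
    if 'R' in r: print(c,-r['R'].T@r['t'])
    for n in ['box','near_left','near_right','far_left','far_right','left_end','right_end']:
        t=env.trace(n,c)
        print(c,n,[(round(x['score'],2),np.round(x['uv']).tolist(),int(x['pixels'].sum())) for x in t[:2]])
        d[c+n]=t
pickle.dump((s,d),open('d.pkl','wb'))
print(env.get_state()['time'])
E
```

```text
0.0 [6.74790708e-01 6.83951796e-06 2.17903228e-01] [ 0.49969985  0.49970929  0.50030981 -0.5002807 ] 0.09244209041826786
scene [0.98108526 0.64294885 0.59359221]
scene box [(0.86, [337.0, 270.0], 12873)]
scene near_left [(0.9, [376.0, 241.0], 598)]
scene near_right [(0.63, [340.0, 224.0], 562), (0.48, [377.0, 240.0], 609)]
scene far_left [(0.73, [327.0, 282.0], 911)]
scene far_right [(0.88, [286.0, 259.0], 569), (0.33, [339.0, 223.0], 565)]
scene left_end [(0.77, [379.0, 274.0], 895)]
scene right_end [(0.65, [293.0, 230.0], 651)]
side [0.45921352 0.81363221 0.58904984]
side box [(0.59, [319.0, 278.0], 11221)]
side near_left [(0.65, [356.0, 267.0], 609)]
side near_right [(0.67, [351.0, 240.0], 430), (0.58, [317.0, 208.0], 1291)]
side far_left [(0.61, [279.0, 274.0], 499)]
side far_right [(0.61, [278.0, 243.0], 469)]
side left_end [(0.72, [322.0, 292.0], 857), (0.44, [281.0, 272.0], 473)]
side right_end [(0.71, [310.0, 223.0], 604), (0.31, [319.0, 279.0], 11103)]
wrist box [(0.58, [203.0, 106.0], 49929)]
wrist near_left [(0.71, [89.0, 42.0], 4191)]
wrist near_right [(0.59, [130.0, 147.0], 4652), (0.32, [88.0, 46.0], 4296)]
wrist far_left [(0.73, [279.0, 20.0], 1856)]
wrist far_right [(0.62, [239.0, 203.0], 4776), (0.56, [302.0, 103.0], 5212)]
wrist left_end []
wrist right_end [(0.61, [236.0, 200.0], 4887)]
1.2
```

Run:
```python
import cv2,numpy as np
a=cv2.imread('pics/scene0.png')[150:370,200:480];b=cv2.imread('pics/side0.png')[150:370,180:460]
cv2.imwrite('pics/c0.png',np.vstack([cv2.resize(a,(764,600),interpolation=cv2.INTER_CUBIC)]))
cv2.imwrite('pics/c1.png',cv2.resize(b,(764,600),interpolation=cv2.INTER_CUBIC))
```

```text
(no output)
```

View pics/c0.png

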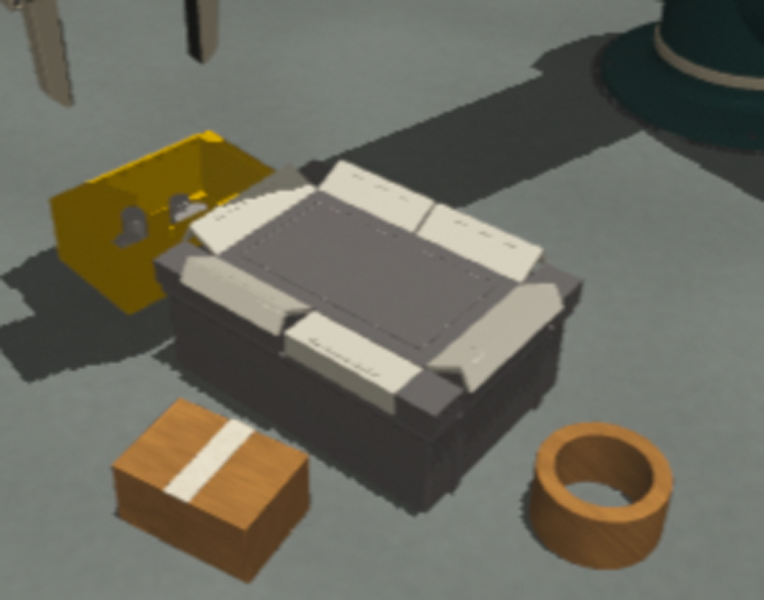

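View pics/c1.png

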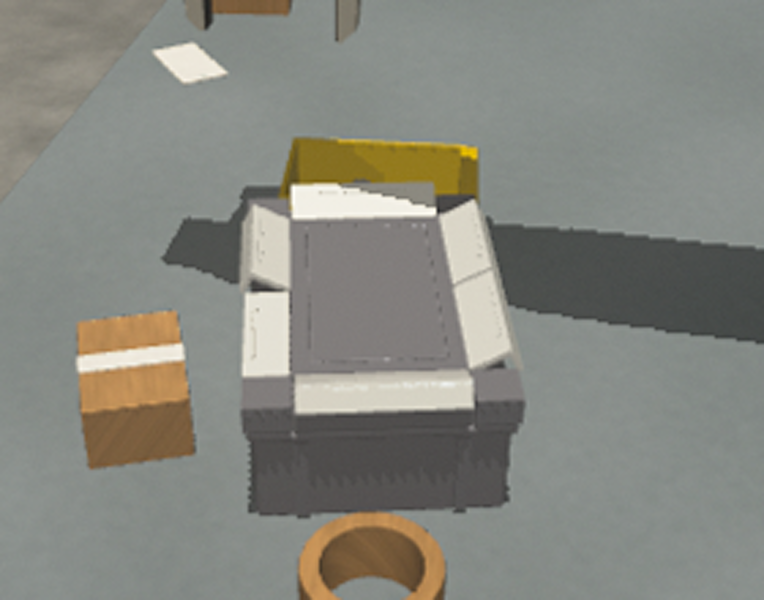

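View pics/wrist0.png

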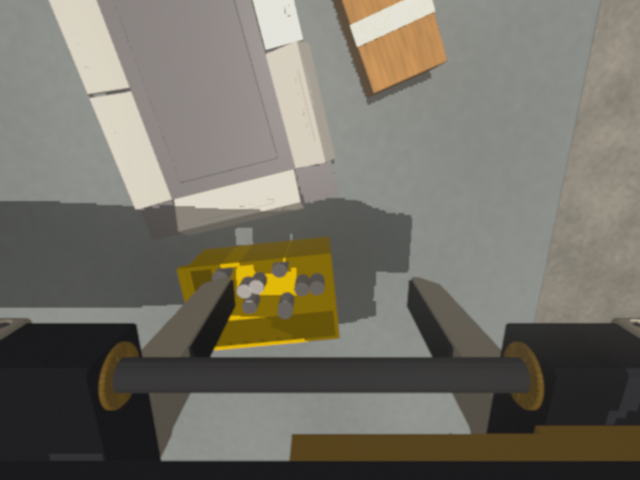

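```bash
cat > fit.py <<'E'
import cv2,numpy as np,pickle
from scipy.optimize import least_squares
from scipy.spatial.transform import Rotation as Ro
N=['near_left','near_right','far_left','far_right','left_end','right_end']
# hinge centre, outward dir, half length (box frame)
S={'near_left':((-.055,.0455),(-1,0),.044),'near_right':((-.055,-.0455),(-1,0),.044),
'far_left':((.055,.0455),(1,0),.044),'far_right':((.055,-.0455),(1,0),.044),
'left_end':((0,.09),(0,1),.053),'right_end':((0,-.09),(0,-1),.053)}
def quad(n,a):  # a = raised angle
    h,o,l=S[n];h=np.array(h);o=np.array(o);t=np.array([-o[1],o[0]])
    f=lambda u,v:[*(h+o*u*np.cos(a)+t*v),.096+u*np.sin(a)]
    return np.array([f(0,-l),f(0,l),f(.03,l),f(.03,-l)])
def world(p,P): 
    c,s=np.cos(p[2]),np.sin(p[2]); return P@np.array([[c,-s,0],[s,c,0],[0,0,1]]).T+[p[0],p[1],0]
def cam(r,s):
    if 'R' in r: return r['R'],r['t'],r['camera_matrix']
    T=np.eye(4);T[:3,:3]=Ro.from_quat(np.roll(s['orientation'],-1)).as_matrix();T[:3,3]=s['tcp_pos']
    M=np.linalg.inv(T@r['hand_eye']);return M[:3,:3],M[:3,3],r['camera_matrix']
def proj(c,X):
    R,t,K=c;q=(X@R.T+t)@K.T;return q[:,:2]/q[:,2:]
def maskpoly(p,c,n,a):
    m=np.zeros((480,640),np.uint8)
    cv2.fillPoly(m,[np.round(proj(c,world(p,quad(n,a)))).astype(int)],1);return m>0
E
python3 - <<'E'
from fit import *
s,d=pickle.load(open('d.pkl','rb'))
C={c:cam(d[c],s) for c in ['scene','side','wrist']}
obs=[('scene',n,d['scene'+n][0]) for n in N]+[('side',n,d['side'+n][0]) for n in N]+[('wrist','near_right',d['wristnear_right'][0]),('wrist','far_right',d['wristfar_right'][1]),('wrist','right_end',d['wristright_end'][0])]
cen=[np.argwhere(o['pixels'])[:,::-1].mean(0) for _,_,o in obs]
A={n:.5 for n in N};A['far_left']=0
def res(p,raw=False):
    e=np.array([proj(C[c],world(p,quad(n,A[n]))).mean(0)-m for (c,n,_),m in zip(obs,cen)])
    e[12:]/=3
    return e if raw else e.ravel()
for yaw0 in (0.3,-.3):
    r=least_squares(res,[.7,.15,yaw0],loss='soft_l1')
    print(r.x,r.cost)
p=r.x;np.save('p.npy',p)
for (c,n,o),e in zip(obs,res(p,True)):
    iou=[]
    for a in (0,.5):
        m=maskpoly(p,C[c],n,a);iou.append(round((m&o['pixels']).sum()/(m|o['pixels']).sum(),2))
    print(c,n,e.round(1),'IoU shut/up',iou)
ims=[]
for c in C:
    im=d[c]['pixels'].copy()
    for n in N: cv2.polylines(im,[np.round(proj(C[c],world(p,quad(n,A[n])))*8).astype(int)],True,(0,0,255),1,cv2.LINE_AA,3)
    ims.append(im)
cv2.imwrite('pics/ov.png',np.hstack([cv2.resize(ims[0][170:330,250:450],(400,320)),cv2.resize(ims[2][0:256,0:320],(400,320))]))
print(Ro.from_quat(np.roll(s['orientation'],-1)).as_matrix().round(2))
E
```

```text
[0.57927467 0.12957547 0.25022517] 20.479746776906776
[0.57927467 0.12957547 0.25022507] 20.479746776836006
scene near_left [ 0. -0.] IoU shut/up [np.float64(0.67), np.float64(0.87)]
scene near_right [-0.2  0.4] IoU shut/up [np.float64(0.57), np.float64(0.89)]
scene far_left [ 2.8 -2.2] IoU shut/up [np.float64(0.65), np.float64(0.29)]
scene far_right [ 3.6 -2.1] IoU shut/up [np.float64(0.78), np.float64(0.42)]
scene left_end [-2.3 -2.1] IoU shut/up [np.float64(0.77), np.float64(0.51)]
scene right_end [1.  0.4] IoU shut/up [np.float64(0.61), np.float64(0.9)]
side near_left [-2.  -0.5] IoU shut/up [np.float64(0.68), np.float64(0.8)]
side near_right [-2.4  0.1] IoU shut/up [np.float64(0.58), np.float64(0.72)]
side far_left [-0.3  0.6] IoU shut/up [np.float64(0.84), np.float64(0.79)]
side far_right [ 0.6 -0.5] IoU shut/up [np.float64(0.73), np.float64(0.8)]
side left_end [-1.  -4.7] IoU shut/up [np.float64(0.89), np.float64(0.31)]
side right_end [-0.8  0.6] IoU shut/up [np.float64(0.5), np.float64(0.78)]
wrist near_right [-0.  0.] IoU shut/up [np.float64(0.85), np.float64(0.92)]
wrist far_right [-1.4 -0. ] IoU shut/up [np.float64(0.89), np.float64(0.77)]
wrist right_end [-0.2 -1.3] IoU shut/up [np.float64(0.79), np.float64(0.81)]
[[-0.  1.  0.]
 [ 0.  0. -1.]
 [-1. -0. -0.]]
```

View pics/ov.png

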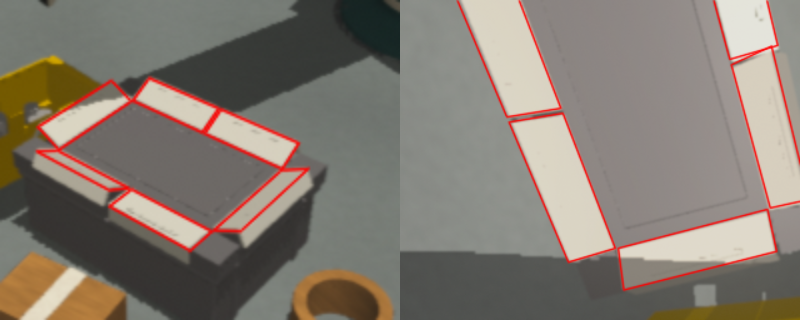

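```bash
cat > press.py <<'E'
from fit import *
from station import env
p=np.load('p.npy')
def pad(n,u=.022):
    h,o,l=S[n]; return world(p,np.array([[h[0]+o[0]*u,h[1]+o[1]*u,.096]]))[0]
def ori(n):
    phi=p[2]-(0 if 'end' in n else np.pi/2)
    b=np.array([[0,1,0],[0,0,-1],[-1,0,0.]])
    return np.roll((Ro.from_euler('z',phi)*Ro.from_matrix(b)).as_quat(),1)
def press(n,floor=.093):
    x=pad(n);q=ori(n)
    st=env.get_state();
    if abs(abs(np.dot(st['orientation'],q))-1)<1e-3: env.move_l([x[0],x[1],.135],q,v=.25)
    else: env.move_pose([x[0],x[1],.135],q)
    f0=env.get_state()['ft_force'][2]
    hit=env.move_l([x[0],x[1],floor],v=.04,until_force=25)
    s=env.get_state()
    env.move_l([x[0],x[1],.135],v=.15)
    print(n,x.round(3),'hit',hit,'z',round(s['tcp_pos'][2],4),'dF',round(s['ft_force'][2]-f0,1),'t',round(env.get_state()['time'],1))
E
python3 - <<'E'
from press import *
env.command_gripper(0.0); print(env.get_state()['gripper_width'],env.get_state()['time'])
press('right_end')
E
```

```text
0.0003294508443361651 2.65
right_end [0.607 0.021 0.096] hit True z 0.0963 dF 8.5 t 4.5
```

Run:
```python
from press import *
for n in ['left_end','near_left','near_right','far_right','far_left']: press(n)
env.move_l([.60,.0,.22],v=.25)   # clear of the box
s=env.get_state(); d={}
A={}
for c in ['scene','side']:
    r=env.camera(c); C=cam(r,s); im=r['pixels'].copy()
    for n in N:
        t=env.trace(n,c)
        if t: print(c,n,round(t[0]['score'],2),'IoU shut/up',[round((m&t[0]['pixels']).sum()/(m|t[0]['pixels']).sum(),2) for m in (maskpoly(p,C,n,a) for a in (0,.5))])
    A[c]=im
cv2.imwrite('pics/after.png',np.vstack([cv2.resize(A['scene'][180:320,240:450],(450,300),interpolation=cv2.INTER_CUBIC),cv2.resize(A['side'][190:330,220:430],(450,300),interpolation=cv2.INTER_CUBIC)]))
print(env.get_state()['time'],s['ft_force'])
```

```text
left_end [0.552 0.238 0.096] hit True z 0.0963 dF 9.5 t 6.9
near_left [0.493 0.155 0.096] hit True z 0.0963 dF 9.4 t 9.5
near_right [0.516 0.066 0.096] hit True z 0.0963 dF 10.5 t 11.3
far_right [0.665 0.105 0.096] hit True z 0.0963 dF 8.4 t 13.4
far_left [0.643 0.193 0.096] hit True z 0.0963 dF 8.1 t 15.3
scene near_left 0.7 IoU shut/up [np.float64(0.0), np.float64(0.01)]
scene near_right 0.59 IoU shut/up [np.float64(0.86), np.float64(0.61)]
scene far_left 0.74 IoU shut/up [np.float64(0.64), np.float64(0.27)]
scene far_right 0.76 IoU shut/up [np.float64(0.68), np.float64(0.31)]
scene left_end 0.77 IoU shut/up [np.float64(0.79), np.float64(0.43)]
scene right_end 0.65 IoU shut/up [np.float64(0.86), np.float64(0.64)]
side near_left 0.76 IoU shut/up [np.float64(0.84), np.float64(0.75)]
side near_right 0.62 IoU shut/up [np.float64(0.82), np.float64(0.65)]
side far_left 0.71 IoU shut/up [np.float64(0.83), np.float64(0.79)]
side far_right 0.84 IoU shut/up [np.float64(0.84), np.float64(0.77)]
side left_end 0.96 IoU shut/up [np.float64(0.63), np.float64(0.23)]
side right_end 0.89 IoU shut/up [np.float64(0.75), np.float64(0.53)]
17.0 [-0.06635828 -0.28622901  1.25901526]
```

View pics/after.png

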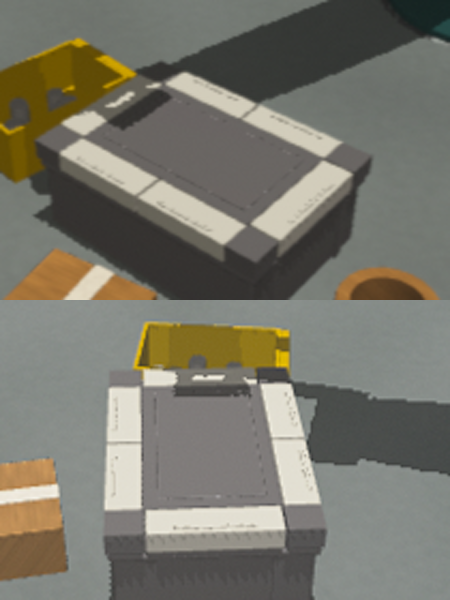

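The picture shows all six sections flush, including `right_end`, which is partly in the hand's shadow. The bin, carton and tape stand where they were, and the hand is clear at 0.22 m.

```bash
python3 -c "
from station import env
print(env.get_state()['tcp_pos']); env.sign_off()"
```

```text
[ 6.00004285e-01 -6.87517362e-07  2.20019221e-01]
the job is handed in; nothing more can be done
```

All six rim sections of the lid are shut, and I handed the job in at about 17 s with the hand clear at 0.22 m. I pressed each section with the closed fingertips. `far_left` already looked shut, but I pressed it too, since that does no harm.

- **Position of the box:** I found it from the camera images at (0.579, 0.130) m, turned 0.25 rad. The fitted outline matched the pictures closely.
- **Presses:** every press stopped on the firm lid at z = 0.0963 m, against a lid top of 0.096 m. The 25 N stop on force triggered each time.
- **After the presses:** the pictures from both fixed cameras show all six sections flush. The bin and carton look undisturbed. The tape is only partly in the final crops, and nothing I did went near it.
- **Checks that disagreed:** in the last scene picture the detector pointed at the wrong place for `near_left`. The side camera and the picture itself both show it shut. `right_end` was partly in the hand's shadow, but what was visible was flush.

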